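Restack the tyre-bay parts cases to level height

TASK

The top cases are on the wrong stacks: move the tall case from the higher bottom case over to the lower bottom case, and put both flat cases, one on the other, on the higher bottom case, so that the two stacks come level. Every case must be locked down flat over the lid lugs of the one below; a case may be stood on the rubber mat meanwhile. Leave the two bottom cases standing where they are, tip no case over, and do not disturb the other things on the bench.

Things in the scene. Friction and masses are not known exactly. Their poses are not given: they have to be found in the camera images.
- deep_center (a point): Higher of the two bottom cases, loose on the bench; at first carries the tall case. 70 mm high without lugs, about 0.9 kg. Point: middle of the case, 35 mm over its underside; z up, x along its length. All five cases: grey plastic, shut, 150 long (x), 60 wide (y), plain upright sides to grip across the 60 mm; no lid opens. Small latches stand 4 mm out at the ends.
- low_center (a point): Lower of the two bottom cases, loose on the bench; at first carries a flat case. 45 mm high without lugs, about 0.8 kg. Point: middle of the case, 22.5 mm over its underside; z up, x along its length. Every lid has 2 tapered round lugs at x = +-48 mm (22 dia at foot, 14 at top, 7 high); every underside has 2 square recesses there (26 x 26, 9 deep).
- tall_center (a point): The tallest case, at first locked on the 70 mm bottom case. 95 mm high without lugs, about 0.35 kg. Point: middle of the case, 47.5 mm over its underside; z up, x along its length. Same footprint, lugs and recesses as the others. Set down parallel (either way round) within 2 mm, a case drops over the lugs till its base lies flat on the lid below.
- flat1_center (a point): One of two identical flat cases, at first locked on the 45 mm bottom case. 35 mm high without lugs, about 0.18 kg. Point: middle of the case, 17.5 mm over its underside; z up, x along its length. Same footprint, lugs and recesses as the others.
- flat2_center (a point): The other of two identical flat cases, at first alone on the bench. 35 mm high without lugs, about 0.18 kg. Point: middle of the case, 17.5 mm over its underside; z up, x along its length. Same footprint, lugs and recesses as the others.
- mat_center (a point): Middle of the top face of a fixed black rubber mat, 200 (x) x 110 (y) x 3 mm, lying clear on the bench: a free place to stand a case meanwhile; top face 3 mm above the bench.
- can: Bystander, to be left alone: spray can, 66 dia x 190 high, standing (mm); origin at its underside.
- socket: Bystander, to be left alone: black steel impact socket, 52 dia x 80 high, standing (mm); origin at its underside.
- tin: Bystander, to be left alone: round steel tin, 80 dia x 70 high (mm); origin at its underside.
- mug: Bystander, to be left alone: white mug, 80 dia x 90 high (mm); origin at its underside.
- rotor: Bystander, to be left alone: steel brake disc, 180 dia x 45, lying flat (mm); origin at its underside.
Mind the look-alikes: they are no part of the job. What is shaped like the part that bears low_center but pink or yellow is not meant.

How it is judged:
By the outcome, as a careful person would: the job done as asked, in the order asked, and still so for the second after the job is handed in, with the robot touching nothing.
It also fails if it takes over 72 s, if anything falls off the work surface, if the arm or the gripper's body presses on something with over 40 N, if the wrist force passes 120 N, or if a joint passes its speed limit or range.

ROBOT

A 7-joint arm with a two-finger parallel gripper is mounted at the origin on the work surface. World frame = base frame: x ahead of the robot, y to its left, z up, the work surface at z = 0. Lengths are in mm, angles in rad, forces in N, time in s.
With the tool pointing down it reaches from about 425 to 800 mm from the base axis. Payload 8.3 kg.
Tool frame: the origin (TCP) lies at the very end of the fingers, on their centre line; the grasp point (between the pads) lies 19 mm behind it; z points along the fingers, y is the direction in which the jaws open and shut (so a half turn about z gives the same grasp; the last joint's range is limited). The gripper opens to 85 mm and grips with 20 to 120 N. Pads are 22 mm wide; open, the fingers measure 114 mm over their backs; the gripper's body (76 mm by 85 mm) begins 54 mm behind the grasp point. The pads swing forward as they close: fully open they stand 13 mm farther back than shut.
Start: joints at [1.183, 0.383, 0.016, 1.37, -0.006, 1.388, -0.046], TCP at [199.486, -592.291, 231.279] pointing down, gripper open.
Joint ranges: [-2.95, 2.95], [-0.25, 2.06], [-1.52, 1.56], [0.18, 2.33], [-1.44, 4.58], [0.02, 2.06], [-3.01, 3.01]. Speed limits (rad/s): [2.39, 2.39, 3.01, 3.01, 3.14, 3.14, 3.14].

INTERFACE

Orientations are given as a unit quaternion [w, x, y, z].
In Python, from rig import telemetry, get_image, env gives the robot as it stands. The module is installed in compiled form; this text tells all that it offers.
- The arm moves only by the shell command python3 -m pendant 'ROWS' [FORCE]. ROWS is JSON, a list of rows, each a list of 7 numbers: the shift along the tool's x, y, z in cm, then the turn, a rotation vector about the tool's x, y, z in degrees, then the finger opening in cm, from 0 to 8.54. In form: [[dx, dy, dz, wx, wy, wz, fingers], ...]. A call has exactly 8 rows; each row shifts and turns the commanded pose from where the row before left it, along the tool's axes as they then stand; what a row does not reach is not made up. A row lasts 1/8 s, in which the tool goes at most 62.5 mm and 10.7 degrees, less where a joint would pass 70% of its speed; a pose out of reach is approached as far as the arm can. A call with a gripper value outside its range is refused whole. The fingers move at their own pace and stop on an object; FORCE is the grip in N (left out, the last holds). Time passes only in rows, so rows that do not move let the fingers close, or fill a call up. It gives the time, the measured TCP pose, the force and the opening at its end, in the units of the state.
- telemetry.get_obs(): the state, without advancing time (a new reading comes with each control period).
- get_image(name): name is "side" or "top"; returns a dict with "color" (384x512x3 uint8, red, green, blue), "mtx" (3x3 intrinsics, pixels), "camera_from_world" (4x4, takes a point from world to camera coordinates). Camera axes: x right, y down, z forward; pixel columns grow to the right and rows downward; lengths in mm; the calibration is good to about 2 mm. A picture is of the moment at which its call begins. There is no depth.
- env.sign_off(): hands the job in, once; it reports no verdict.
The state is a dict: "clock": time; "q": joint angles; "dq": joint speeds; "joint_efforts": joint torques, N m; "ee_pos": TCP position; "eef_rot": TCP orientation; "wrist_force": force on the tool from outside, world axes, zero at the start; "moment": the same for the moment, N m; "width": finger opening in mm.
Only numpy, scipy, OpenCV 4.12 (cv2) and the standard library are available. Lean on these libraries where they do the work, as an engineer would, in place of code of your own. Each camera call takes 0.05 s, during which the arm holds its last target.

## Working session

There is one attempt and no reset: what is moved stays moved. The work goes in short steps, Python scripts to look and compute and a shell command to move; the robot and the scene stay as the last step left them, time stands still between calls to the robot, and variables do not carry over. Pictures are saved under pics/ and viewed, and the job is handed in when it is done.

```bash
mkdir -p pics; python3 - <<'E'
from rig import telemetry,get_image
import cv2,numpy as np
for n in("side","top"):
    d=get_image(n);cv2.imwrite(f"pics/{n}0.png",d["color"][:,:,::-1]);np.savez(f"{n}_cal.npz",K=d["mtx"],T=d["camera_from_world"])
    print(n,d["mtx"].round(1).tolist(),d["camera_from_world"].round(3).tolist())
print(telemetry.get_obs())
E
```

```text
side [[359.0, 0.0, 256.2], [0.0, 359.0, 192.3], [0.0, 0.0, 1.0]] [[-0.898, -0.44, -0.004, 397.426], [-0.257, 0.532, -0.807, 207.345], [0.357, -0.724, -0.591, 956.331], [0.0, 0.0, 0.0, 1.0]]
top [[412.8, 0.0, 259.2], [0.0, 412.8, 188.9], [0.0, 0.0, 1.0]] [[0.012, -1.0, -0.013, -15.896], [-0.992, -0.01, -0.128, 496.077], [0.128, 0.015, -0.992, 1303.253], [0.0, 0.0, 0.0, 1.0]]
{'clock': 0.1, 'q': array([ 1.1831258 ,  0.38413994,  0.01640743,  1.37105974, -0.00629844,
        1.38819343, -0.04648628]), 'dq': array([-0.00075686, -0.00214481, -0.0005542 , -0.00136862, -0.00064786,
        0.00205631, -0.00188866]), 'joint_efforts': array([ 2.02593394e-03, -6.29138303e+01,  8.47059544e-01, -3.72760642e+01,
        1.67833921e-02,  1.04989205e-02,  3.37154415e-05]), 'ee_pos': array([ 199.303839  , -591.88983642,  230.3830952 ]), 'eef_rot': array([-8.60523690e-04,  9.86840257e-01,  1.61695827e-01, -1.60409824e-04]), 'wrist_force': array([0.94259465, 0.81497244, 0.18084256]), 'moment': array([-0.00197403,  0.05269241, -0.01950727]), 'width': 85.07652410870719}
```

View pics/side0.png

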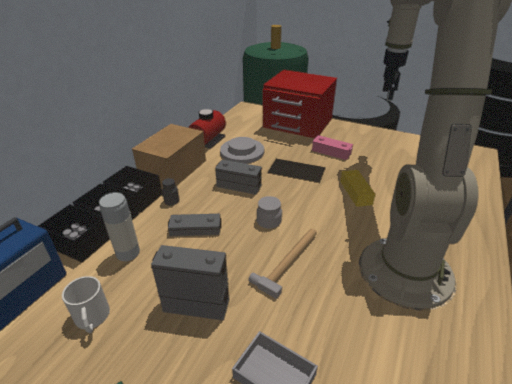

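View pics/top0.png

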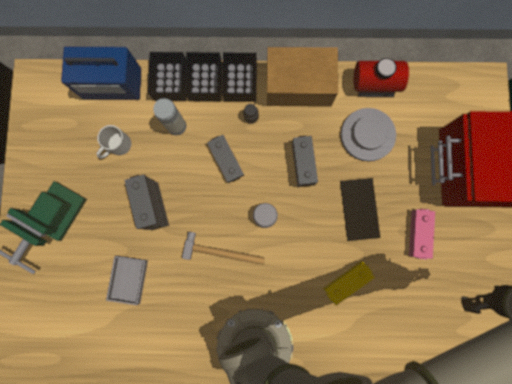

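The top view shows the tall stack near (145,203), the lone flat case at (225,158), the low stack with its flat case at (304,160) and the mat at (360,209). Pink (423,233) and yellow (348,283) are the look-alikes. I'll enlarge these regions.

```bash
python3 - <<'E'
import cv2
t=cv2.imread("pics/top0.png");s=cv2.imread("pics/side0.png")
cv2.imwrite("pics/t1.png",cv2.resize(t[125:245,115:275],None,fx=5,fy=5,interpolation=cv2.INTER_CUBIC))
cv2.imwrite("pics/t2.png",cv2.resize(t[125:245,270:390],None,fx=5,fy=5,interpolation=cv2.INTER_CUBIC))
E
```

```text
(no output)
```

View pics/t1.png

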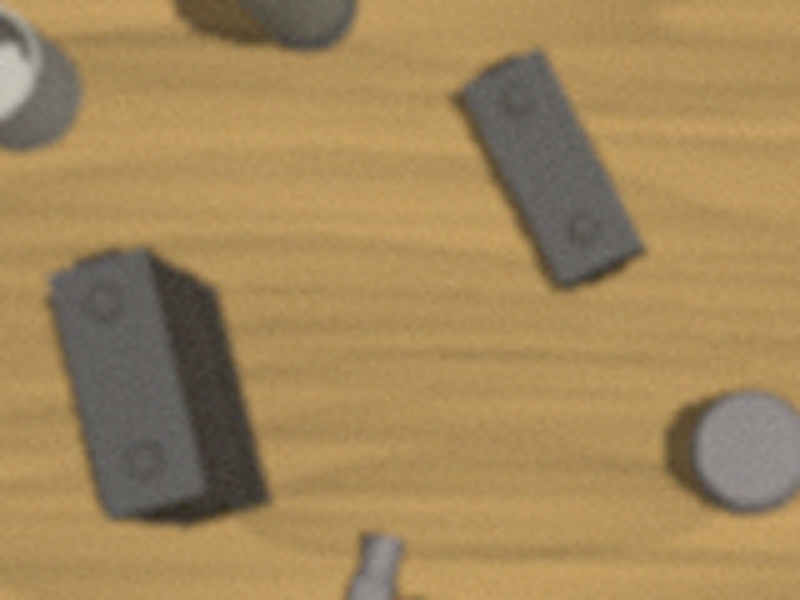

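View pics/t2.png

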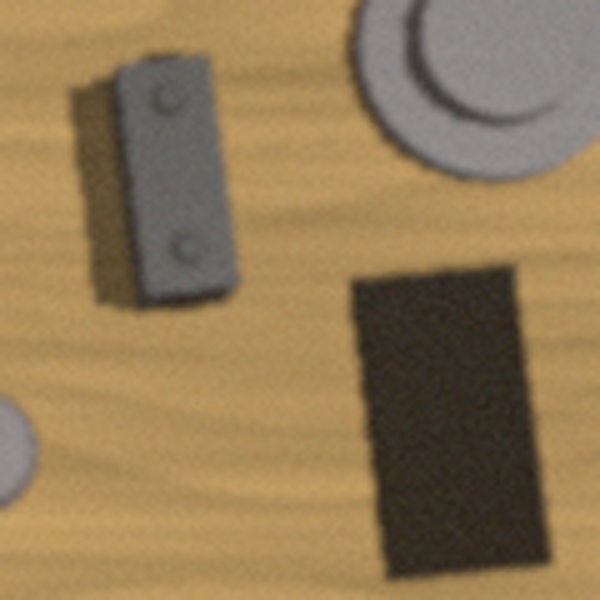

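```bash
cat > h.py <<'E'
import cv2,numpy as np
from rig import telemetry,get_image
def cam(n):
    d=get_image(n); return d["color"],d["mtx"],d["camera_from_world"]
def cast(px,z,K,T):
    px=np.atleast_2d(px).astype(float)
    r=np.c_[px,np.ones(len(px))]@np.linalg.inv(K).T
    R,t=T[:3,:3],T[:3,3]; c=-R.T@t; w=r@R
    return c+w*((z-c[2])/w[:,2])[:,None]
def proj(P,K,T):
    P=np.atleast_2d(P); c=P@T[:3,:3].T+T[:3,3]; u=c@K.T; return u[:,:2]/u[:,2:]
def lid(img,K,T,seed,z,lo,hi,sat=60,box=45):
    x,y=seed
    g=cv2.cvtColor(img,cv2.COLOR_RGB2HSV); S=4
    x0,y0=int(x-box),int(y-box)
    x0=max(x0,0);y0=max(y0,0)
    c=cv2.resize(g[y0:y0+2*box,x0:x0+2*box],None,fx=S,fy=S,interpolation=cv2.INTER_LINEAR)
    c=cv2.GaussianBlur(c,(0,0),3)
    m=((c[:,:,1]<sat)&(c[:,:,2]>lo)&(c[:,:,2]<hi)).astype(np.uint8)
    m=cv2.morphologyEx(m,cv2.MORPH_CLOSE,np.ones((25,25)));m=cv2.morphologyEx(m,cv2.MORPH_OPEN,np.ones((17,17)))
    n,l=cv2.connectedComponents(m); k=l[int((y-y0)*S),int((x-x0)*S)]
    cs,_=cv2.findContours((l==k).astype(np.uint8),cv2.RETR_EXTERNAL,cv2.CHAIN_APPROX_NONE)
    ct=max(cs,key=cv2.contourArea)[:,0]
    px=(ct+.5)/S-.5+[x0,y0]
    P=cast(px,z,K,T)[:,:2].astype(np.float32)
    (cx,cy),(w,h),a=cv2.minAreaRect(P)
    b=cv2.boxPoints(((cx,cy),(w,h),a)); e=[b[1]-b[0],b[2]-b[1]]; e=max(e,key=np.linalg.norm)
    # centroid of area too
    M=cv2.moments(P.reshape(-1,1,2)); 
    return (cx,cy),(w,h),np.degrees(np.arctan2(e[1],e[0]))%180,(M['m10']/M['m00'],M['m01']/M['m00']),px,M
E
python3 - <<'E'
from h import *
img=cv2.imread("pics/top0.png")[:,:,::-1].copy()
d=np.load("top_cal.npz");K,T=d["K"],d["T"]
g=cv2.cvtColor(img,cv2.COLOR_RGB2HSV)
for p in [(145,203),(157,200),(225,158),(304,160),(360,209),(287,165)]: print(p,g[p[1]-2:p[1]+3,p[0]-2:p[0]+3].reshape(-1,3).mean(0).round())
ov=cv2.resize(img,None,fx=1,fy=1)[:,:,::-1].copy()
for nm,s,z,lo,hi in [("tall",(140,203),165,62,140),("f2",(225,158),35,62,140),("low",(304,160),80,62,140),("mat",(360,209),3,0,61)]:
    c,wh,a,m,px,M=lid(img,K,T,s,z,lo,hi,sat=90)
    print(nm,np.round(c,1),np.round(wh,1),round(a,1),np.round(m,1))
    for p in px: ov[int(round(p[1])),int(round(p[0]))]=(0,0,255)
cv2.imwrite("pics/ov.png",cv2.resize(ov[120:250,110:390],None,fx=2.8,fy=2.8,interpolation=cv2.INTER_NEAREST))
E
```

```text
(145, 203) [18. 14. 98.]
(157, 200) [17. 57. 65.]
(225, 158) [ 19.  18. 101.]
(304, 160) [ 21.  14. 103.]
(360, 209) [18. 87. 51.]
(287, 165) [ 18. 123. 126.]
tall [438.7 318.1] [166.6  94.3] 16.7 [437.  318.6]
f2 [595.7 103.7] [156.   62.4] 28.4 [595.8 103.7]
low [ 582.6 -151.2] [158.1  66.4] 7.1 [ 582.4 -151.5]
mat [ 438.6 -338.6] [186.   98.4] 6.1 [ 443.3 -341. ]
```

View pics/ov.png

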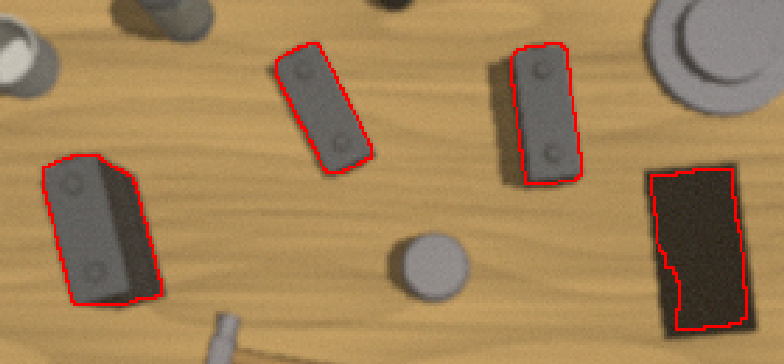

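```bash
python3 - <<'E'
from h import *
img=cv2.imread("pics/top0.png")[:,:,::-1].copy()
d=np.load("top_cal.npz");K,T=d["K"],d["T"]
print("cam",-T[:3,:3].T@T[:3,3])
ov=img[:,:,::-1].copy()
for nm,s,z,lo,hi,sat in [("tall",(140,203),165,82,140,45),("f2",(225,158),35,82,140,60),("low",(304,160),80,82,140,60),("mat",(360,209),3,0,85,256)]:
    c,wh,a,m,px,M=lid(img,K,T,s,z,lo,hi,sat=sat)
    print(nm,np.round(c,1),np.round(wh,1),round(a,1),np.round(m,1),M['m00']**.5)
    for p in px: ov[int(round(p[1])),int(round(p[0]))]=(0,0,255)
cv2.imwrite("pics/ov2.png",cv2.resize(ov[120:250,110:390],None,fx=2.8,fy=2.8,interpolation=cv2.INTER_NEAREST))
for nm,(u,v),z in [("can",(165,108),190),("mug",(113,138),90),("socket",(251,112),80),("tin",(265,214),70),("rotor",(372,134),45)]: print(nm,cast((u,v),z,K,T)[0].round())
E
```

```text
cam [ 325.29770871  -30.03763119 1355.76245171]
tall [439.8 333.8] [148.8  58.3] 16.5 [439.6 333.8] 90.66623287524558
f2 [595.8 103.6] [150.8  58.1] 28.3 [595.9 103.4] 90.6504865039255
low [ 583.9 -153.6] [151.4  58. ] 7.3 [ 584.1 -153.6] 90.924227658595
mat [ 438.  -338.8] [194.5 105.4] 6.4 [ 437.9 -338.9] 140.8555833862051
can [712. 266. 190.]
mug [646. 452.  90.]
socket [737.  18.  80.]
tin [413. -30.  70.]
rotor [ 678. -374.   45.]
```

View pics/ov2.png

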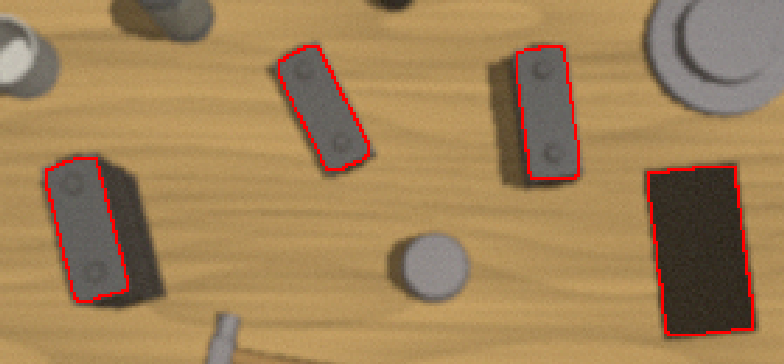

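```bash
cat > go.py <<'E'
import sys,numpy as np
from rig import telemetry
from scipy.spatial.transform import Rotation as R
def st():
    o=telemetry.get_obs(); w,x,y,z=o["eef_rot"]; r=R.from_quat([x,y,z,w]); return o,r
def rep(t=None,yaw=None):
    o,r=st(); M=r.as_matrix(); yw=np.degrees(np.arctan2(M[1,0],M[0,0]))
    print("t",round(o["clock"],2),"pos",o["ee_pos"].round(1),"yaw",round(yw,2),"zax",M[:,2].round(4),"F",o["wrist_force"].round(1),"M",o["moment"].round(2),"w",round(o["width"],1),"q",o["q"].round(2))
    if t is not None:
        d=(np.array(t)-o["ee_pos"])/10; c=np.cos(np.radians(yaw));s=np.sin(np.radians(yaw))
        tgt=R.from_matrix(np.array([[c,s,0],[s,-c,0],[0,0,-1]]).T)
        rv=np.degrees((r.inv()*tgt).as_rotvec())
        print("cm cur-frame",(M.T@d).round(2)," final-frame",(tgt.as_matrix().T@d).round(2)," rotvec deg",rv.round(2))
if __name__=="__main__":
    a=[float(v) for v in sys.argv[1:]]
    rep(a[:3],a[3]) if a else rep()
E
python3 go.py 584 -153.6 150 7.3
```

```text
t 0.1 pos [ 199.3 -591.9  230.4] yaw 18.61 zax [-6.0e-04  1.6e-03 -1.0e+00] F [0.9 0.8 0.2] M [-0.    0.05 -0.02] w 85.1 q [ 1.18  0.38  0.02  1.37 -0.01  1.39 -0.05]
cm cur-frame [ 50.45 -29.25   8.09]  final-frame [ 43.73 -38.59   8.04]  rotvec deg [-1.000e-01  1.000e-02  1.131e+01]
```

```bash
python3 -m pendant '[[5,-2.9,0,0,0,0,8.5],[5,-2.9,0,0,0,0,8.5],[5,-2.9,0,0,0,0,8.5],[5,-2.9,0,0,0,0,8.5],[5,-2.9,0,0,0,0,8.5],[5,-2.9,0,0,0,0,8.5],[5,-2.9,0,0,0,0,8.5],[5,-2.9,0,0,0,0,8.5]]' 60; python3 go.py 584 -153.6 150 7.3
```

```text
clock: 1.1
ee_pos: [505.3, -243.3, 231.1]
eef_rot: [-0.0, 0.987, 0.162, -0.0]
wrist_force: [-0.0, -1.2, 0.2]
width: 84.9
t 1.1 pos [ 505.3 -243.3  231.1] yaw 18.59 zax [-4.e-04  1.e-04 -1.e+00] F [-0.  -1.2  0.2] M [-0.02 -0.02  0.  ] w 84.9 q [ 0.61  0.26 -0.26  1.54  0.07  1.35 -0.91]
cm cur-frame [10.32 -5.99  8.11]  final-frame [ 8.95 -7.89  8.11]  rotvec deg [-1.000e-02  2.000e-02  1.129e+01]
```

```bash
python3 -m pendant '[[5.16,-3,0,0,0,0,8.5],[5.16,-3,0,0,0,0,8.5],[0,0,2,0,0,5.65,8.5],[0,0,4,0,0,5.65,8.5],[0,0,4,0,0,0,8.5],[0,0,3,0,0,0,8.5],[0,0,0,0,0,0,8.5],[0,0,0,0,0,0,8.5]]'; python3 go.py 584 -153.6 48 7.3
python3 - <<'E'
from h import *
for n in("top","side"):
    i,K,T=cam(n); cv2.imwrite(f"pics/{n}1.png",cv2.resize(i[100:260,200:400] if n=="top" else i[80:280,150:400],None,fx=3,fy=3)[:,:,::-1])
E
```

```text
clock: 2.1
ee_pos: [583.8, -155.1, 102.6]
eef_rot: [0.0, 0.998, 0.064, 0.001]
wrist_force: [-0.3, -1.0, 0.5]
width: 85.2
t 2.1 pos [ 583.8 -155.1  102.6] yaw 7.31 zax [ 1.3e-03 -2.0e-04 -1.0e+00] F [-0.3 -1.   0.5] M [ 0.    0.01 -0.01] w 85.2 q [ 0.42  0.45 -0.28  1.59  0.13  1.12 -1.33]
cm cur-frame [ 0.03 -0.15  5.46]  final-frame [ 0.04 -0.15  5.46]  rotvec deg [ 0.02 -0.07  0.01]
```

View pics/top1.png

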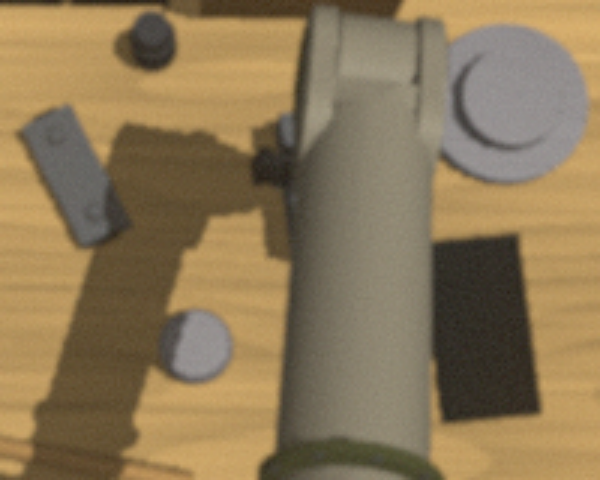

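View pics/side1.png

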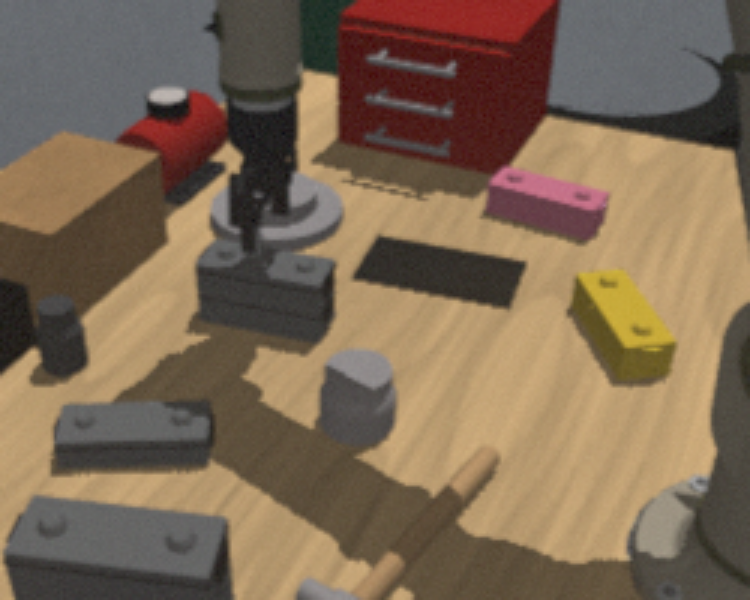

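The side view shows the fingers straddling the middle of the flat case, near (250,245). The top view is hidden by the arm. I'll descend and grip.

```bash
python3 -m pendant '[[0,-0.15,2,0,0,0,8.5],[0,0,2,0,0,0,8.5],[0,0,1.4,0,0,0,8.5],[0,0,0,0,0,0,8.5],[0,0,0,0,0,0,5.0],[0,0,0,0,0,0,5.0],[0,0,0,0,0,0,5.0],[0,0,0,0,0,0,5.0]]' 40; python3 go.py 438 -338.8 6 6.4
```

```text
clock: 3.2
ee_pos: [583.9, -153.6, 48.6]
eef_rot: [0.0, 0.998, 0.064, 0.001]
wrist_force: [-0.6, -0.6, 6.2]
width: 59.2
t 3.2 pos [ 583.9 -153.6   48.6] yaw 7.31 zax [ 2.2e-03 -4.0e-04 -1.0e+00] F [-0.6 -0.6  6.2] M [ 0.12  0.22 -0.  ] w 59.2 q [ 0.41  0.5  -0.27  1.64  0.15  1.02 -1.35]
cm cur-frame [-16.84  16.51   4.24]  final-frame [-16.56  16.78   4.26]  rotvec deg [ 0.04 -0.12  0.91]
```

```bash
python3 -m pendant '[[0,0,-0.5,0,0,0,5.0],[0,0,-1,0,0,0,5.0],[0,0,-2,0,0,0,5.0],[0,0,-3,0,0,0,5.0],[0,0,-3,0,0,0,5.0],[-4,4,0,0,0,0,5.0],[-4,4,0,0,0,0,5.0],[0,0,0,0,0,0,5.0]]'; python3 go.py 438 -338.8 6 6.4
python3 - <<'E'
from h import *
for n in("side",):
    i,K,T=cam(n); cv2.imwrite(f"pics/{n}2.png",cv2.resize(i[80:280,150:400],None,fx=3,fy=3)[:,:,::-1])
E
```

```text
clock: 4.2
ee_pos: [510.2, -248.9, 142.8]
eef_rot: [0.001, 0.998, 0.059, -0.001]
wrist_force: [0.2, 1.6, -1.8]
width: 59.4
t 4.2 pos [ 510.2 -248.9  142.8] yaw 6.78 zax [-0.0017 -0.0028 -1.    ] F [ 0.2  1.6 -1.8] M [ 0.03 -0.01  0.02] w 59.4 q [ 0.59  0.33 -0.24  1.65  0.09  1.17 -1.12]
cm cur-frame [-8.2   8.04 13.72]  final-frame [-8.17  8.13 13.68]  rotvec deg [0.15 0.12 0.38]
```

View pics/side2.png

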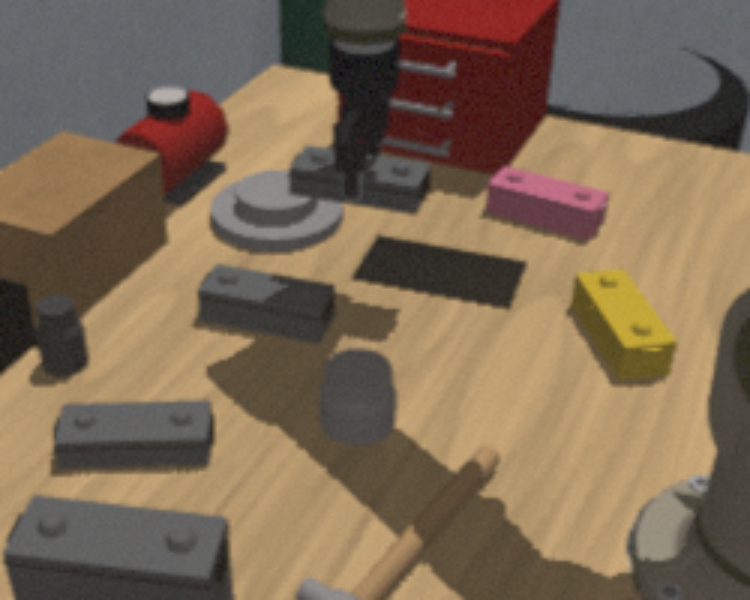

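The flat case is held level at (360,180) in the crop, and the low case stayed where it was. Next, the mat.

```bash
python3 -m pendant '[[-4.1,4.05,0,0,0,0,5.0],[-4.1,4.05,2,0,0,0.4,5.0],[0,0,5,0,0,0,5.0],[0,0,4,0,0,0,5.0],[0,0,1.5,0,0,0,5.0],[0,0,0.6,0,0,0,5.0],[0,0,0,0,0,0,5.0],[0,0,0,0,0,0,5.0]]'; python3 go.py 438 -338.8 6 6.4
```

```text
clock: 5.25
ee_pos: [443.9, -334.2, 12.8]
eef_rot: [0.001, 0.998, 0.06, 0.001]
wrist_force: [-0.7, 0.1, -1.2]
width: 59.4
t 5.25 pos [ 443.9 -334.2   12.8] yaw 6.93 zax [ 0.0021 -0.0014 -1.    ] F [-0.7  0.1 -1.2] M [ 0.   -0.03  0.02] w 59.4 q [ 0.73  0.45 -0.18  1.8   0.1   0.89 -0.94]
cm cur-frame [-0.64  0.38  0.68]  final-frame [-0.64  0.39  0.68]  rotvec deg [ 0.09 -0.11  0.53]
```

```bash
python3 -m pendant '[[0,0,0.4,0,0,0,5.0],[0,0,0.2,0,0,0,5.0],[0,0,0,0,0,0,5.0],[0,0,0,0,0,0,8.5],[0,0,0,0,0,0,8.5],[0,0,0,0,0,0,8.5],[0,0,-3,0,0,0,8.5],[0,0,-5,0,0,0,8.5]]'; python3 go.py 439.8 333.8 250 16.5
```

```text
clock: 6.25
ee_pos: [441.5, -332.8, 84.3]
eef_rot: [-0.002, 0.998, 0.06, -0.002]
wrist_force: [-0.1, -0.9, 0.4]
width: 85.2
t 6.25 pos [ 441.5 -332.8   84.3] yaw 6.92 zax [-0.0035  0.0028 -1.    ] F [-0.1 -0.9  0.4] M [-0.06 -0.03  0.03] w 85.2 q [ 0.74  0.36 -0.19  1.75  0.08  1.04 -0.92]
cm cur-frame [  7.81 -66.25 -16.38]  final-frame [ 18.77 -63.97 -16.57]  rotvec deg [-0.2   0.17 -9.58]
```

```bash
python3 -m pendant '[[1.5,-4,-4,0,0,0,8.5],[1.5,-4,-4,0,0,0,8.5],[1.5,-4,-4,0,0,0,8.5],[1.5,-4,-4,0,0,0,8.5],[1.5,-6,0,0,0,0,8.5],[1.5,-6,0,0,0,0,8.5],[0.5,-6.1,0,0,0,0,8.5],[0,-6.1,0,0,0,0,8.5]]'; python3 go.py 439.8 333.8 250 16.5
python3 - <<'E'
from h import *
i,K,T=cam("side"); cv2.imwrite("pics/side3.png",i[:,:,::-1])
i,K,T=cam("top"); cv2.imwrite("pics/top3.png",i[:,:,::-1])
for nm,s,z,lo,hi,sat in [("f2",(225,158),35,82,140,60),("low",(304,165),45,82,140,60)]:
    try:
        c,wh,a,m,px,M=lid(i,K,T,s,z,lo,hi,sat=sat); print(nm,np.round(c,1),np.round(wh,1),round(a,1),np.round(m,1))
    except Exception as e: print(e)
E
```

```text
clock: 7.25
ee_pos: [488.4, 78.7, 245.3]
eef_rot: [-0.0, 0.998, 0.06, 0.0]
wrist_force: [0.6, 0.3, 0.1]
width: 85.4
t 7.25 pos [488.4  78.7 245.3] yaw 6.91 zax [ 3.e-04  2.e-04 -1.e+00] F [0.6 0.3 0.1] M [-0.04 -0.01 -0.03] w 85.4 q [ 0.24  0.13 -0.51  1.68  0.06  1.36 -1.73]
cm cur-frame [ -1.76 -25.91  -0.47]  final-frame [  2.58 -25.84  -0.47]  rotvec deg [-0.01 -0.02 -9.59]
f2 [600.  106.5] [298.5 297.4] 0.5 [615.7  76.1]
low [ 583.7 -152.5] [151.1  59.6] 7.4 [ 583.4 -152.7]
```

View pics/top3.png

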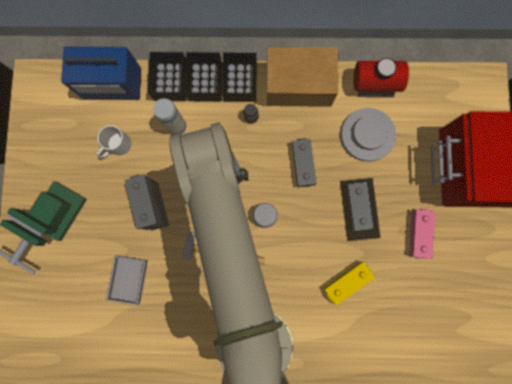

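View pics/side3.png

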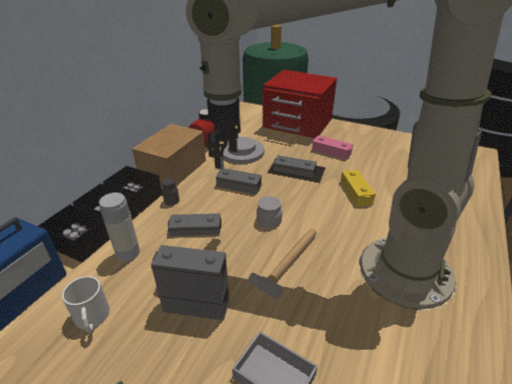

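The flat case sits on the mat at (359,209), and the low case is unmoved at (304,163). The tall stack is free to approach.

```bash
python3 -m pendant '[[-0.1,-6,0,0,0,0,8.5],[-0.5,-6,0,0,0,0,8.5],[-0.6,-6,0,0,0,0,8.5],[-0.6,-6,0,0,0,0,8.5],[0,-1.9,0,0,0,-4.8,8.5],[0,0,0,0,0,-4.8,8.5],[0,0,2,0,0,0,8.5],[0,0,3,0,0,0,8.5]]'; python3 go.py 439.8 333.8 114 16.5
```

```text
clock: 8.35
ee_pos: [440.3, 331.9, 195.4]
eef_rot: [-0.0, 0.99, 0.144, 0.001]
wrist_force: [0.6, 0.2, 0.8]
width: 85.1
t 8.35 pos [440.3 331.9 195.4] yaw 16.51 zax [ 0.0016  0.0011 -1.    ] F [0.6 0.2 0.8] M [-0.03 -0.01 -0.04] w 85.1 q [-0.14  0.32 -0.7   1.61  0.21  1.29 -2.15]
cm cur-frame [-0.01 -0.19  8.14]  final-frame [ 0.   -0.19  8.14]  rotvec deg [-0.03 -0.11  0.01]
```

```bash
python3 -m pendant '[[0,-0.2,3,0,0,0,8.5],[0,0,3,0,0,0,8.5],[0,0,2.1,0,0,0,8.5],[0,0,0,0,0,0,8.5],[0,0,0,0,0,0,5.0],[0,0,0,0,0,0,5.0],[0,0,0,0,0,0,5.0],[0,0,0,0,0,0,5.0]]' 50; python3 go.py 439.8 333.8 114 16.5
```

```text
clock: 9.35
ee_pos: [439.7, 334.5, 115.8]
eef_rot: [-0.001, 0.99, 0.144, 0.001]
wrist_force: [-0.4, 1.3, 5.6]
width: 59.8
t 9.35 pos [439.7 334.5 115.8] yaw 16.52 zax [ 0.0022  0.0016 -1.    ] F [-0.4  1.3  5.6] M [-0.07  0.12 -0.05] w 59.8 q [-0.16  0.39 -0.68  1.71  0.27  1.13 -2.2 ]
cm cur-frame [-0.01  0.06  0.18]  final-frame [-0.01  0.06  0.18]  rotvec deg [-0.05 -0.15  0.02]
```

```bash
python3 -m pendant '[[0,0,-0.5,0,0,0,5.0],[0,0,-1,0,0,0,5.0],[0,0,-2,0,0,0,5.0],[0,0,-3,0,0,0,5.0],[0,0,-3,0,0,0,5.0],[0,0,-0.5,0,0,0,5.0],[0,0,0,0,0,0,5.0],[0,0,0,0,0,0,5.0]]'; python3 go.py 583.6 -152.6 150 7.4
python3 - <<'E'
from h import *
i,K,T=cam("side"); cv2.imwrite("pics/side4.png",i[:,:,::-1])
i,K,T=cam("top"); cv2.imwrite("pics/top4.png",i[:,:,::-1])
E
```

```text
clock: 10.35
ee_pos: [438.6, 332.9, 212.8]
eef_rot: [0.001, 0.99, 0.144, -0.001]
wrist_force: [-1.0, -1.3, -4.2]
width: 59.5
t 10.35 pos [438.6 332.9 212.8] yaw 16.51 zax [-0.002  -0.0014 -1.    ] F [-1.  -1.3 -4.2] M [-0.01  0.07 -0.  ] w 59.5 q [-0.14  0.31 -0.71  1.58  0.2   1.33 -2.15]
cm cur-frame [ 0.12 50.67  6.32]  final-frame [ 8.13 50.01  6.28]  rotvec deg [0.06 0.13 9.11]
```

View pics/side4.png

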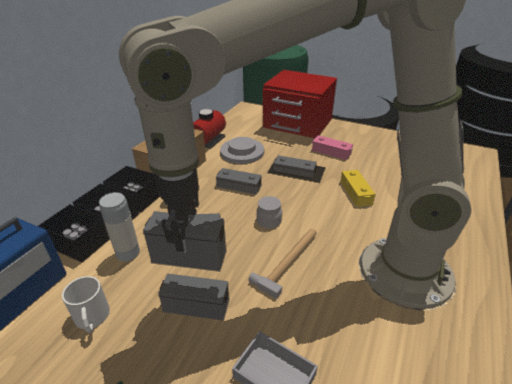

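View pics/top4.png

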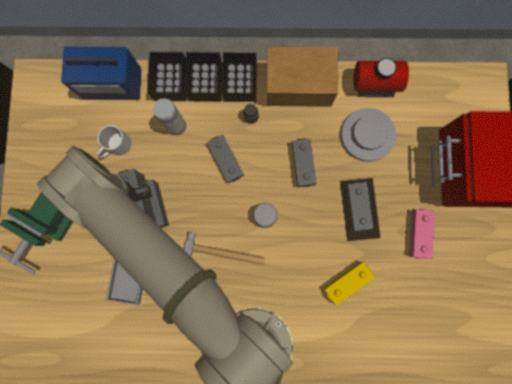

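Tall is up and level, and the deep lid is clear. I'm re-measuring the low and mat lids from this view while carrying tall across.

```bash
python3 - <<'E'
from h import *
i=cv2.imread("pics/top4.png")[:,:,::-1].copy();d=np.load("top_cal.npz");K,T=d["K"],d["T"]
for nm,s,z,lo,hi,sat in [("f2",(225,158),35,82,140,60),("low",(304,160),45,82,140,60),("f1mat",(360,209),38,75,140,60)]:
    c,wh,a,m,px,M=lid(i,K,T,s,z,lo,hi,sat=sat,box=35); print(nm,np.round(c,1),np.round(wh,1),round(a,1),np.round(m,1))
E
python3 -m pendant '[[0,3,0,0,0,0,5.0],[0,6,0,0,0,0,5.0],[0,6,0,0,0,0,5.0],[0,6,0,0,0,0,5.0],[0,6,0,0,0,0,5.0],[0,6,0,0,0,0,5.0],[0,6,0,0,0,0,5.0],[0,6,0,0,0,0,5.0]]'; python3 go.py 583.6 -152.6 150 7.4
```

```text
f2 [596.  103.4] [150.6  57.8] 28.2 [596.2 103.4]
low [ 583.7 -152.5] [151.1  59.3] 7.6 [ 583.5 -153. ]
f1mat [ 444.3 -333.7] [152.9  62.1] 6.7 [ 443.9 -333.7]
clock: 11.45
ee_pos: [567.1, -99.7, 213.7]
eef_rot: [-0.0, 0.99, 0.144, -0.0]
wrist_force: [1.3, 0.8, -4.0]
width: 59.1
t 11.45 pos [567.1 -99.7 213.7] yaw 16.52 zax [-7.e-04  2.e-04 -1.e+00] F [ 1.3  0.8 -4. ] M [ 0.13 -0.09 -0.02] w 59.1 q [ 0.47  0.32 -0.45  1.52  0.14  1.33 -1.27]
cm cur-frame [0.08 5.55 6.37]  final-frame [0.96 5.46 6.37]  rotvec deg [-0.02  0.04  9.12]
```

```bash
python3 -m pendant '[[0.05,2.7,0,0,0,0,5.0],[0.05,2.8,0,0,0,4.5,5.0],[0,0,0,0,0,4.6,5.0],[0,0,3,0,0,0,5.0],[0,0,3,0,0,0,5.0],[0,0,1.5,0,0,0,5.0],[0,0,0,0,0,0,5.0],[0,0,0,0,0,0,5.0]]'; python3 go.py 583.6 -152.7 102 7.4
```

```text
clock: 12.45
ee_pos: [584.4, -150.3, 140.5]
eef_rot: [0.0, 0.998, 0.065, 0.001]
wrist_force: [0.3, -0.4, -4.1]
width: 59.4
t 12.45 pos [ 584.4 -150.3  140.5] yaw 7.42 zax [ 1.8e-03 -2.0e-04 -1.0e+00] F [ 0.3 -0.4 -4.1] M [ 0.01  0.01 -0.02] w 59.4 q [ 0.49  0.42 -0.39  1.55  0.17  1.2  -1.37]
cm cur-frame [-0.11  0.22  3.85]  final-frame [-0.11  0.23  3.85]  rotvec deg [ 0.03 -0.1   0.02]
```

```bash
python3 -m pendant '[[-0.1,0.22,1,0,0,0,5.0],[0,0,1.5,0,0,0,5.0],[0,0,1.3,0,0,0,5.0],[0,0,0,0,0,0,5.0],[0,0,0,0,0,0,5.0],[0,0,0,0,0,0,5.0],[0,0,0,0,0,0,5.0],[0,0,0,0,0,0,5.0]]'; python3 go.py 583.6 -152.7 102 7.4
python3 - <<'E'
from h import *
i,K,T=cam("side"); cv2.imwrite("pics/side5.png",cv2.resize(i[100:220,180:310],None,fx=5,fy=5)[:,:,::-1])
E
```

```text
clock: 13.45
ee_pos: [583.0, -152.6, 101.6]
eef_rot: [0.0, 0.998, 0.065, 0.0]
wrist_force: [0.3, 0.5, -3.3]
width: 59.4
t 13.45 pos [ 583.  -152.6  101.6] yaw 7.41 zax [ 4.e-04 -0.e+00 -1.e+00] F [ 0.3  0.5 -3.3] M [ 0.06 -0.03 -0.  ] w 59.4 q [ 0.49  0.46 -0.38  1.59  0.18  1.13 -1.37]
cm cur-frame [ 0.06  0.02 -0.04]  final-frame [ 0.06  0.02 -0.04]  rotvec deg [ 0.01 -0.02  0.01]
```

View pics/side5.png

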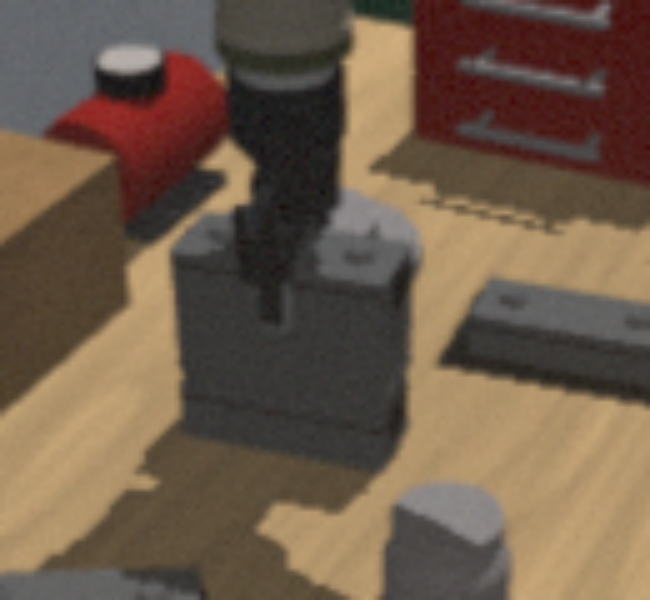

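Tall is lined up over the low case, its side edges matching at x≈180 and 405 in the crop. Lowering gently.

```bash
python3 -m pendant '[[0.05,0,0.3,0,0,0,5.0],[0,0,0.3,0,0,0,5.0],[0,0,0.25,0,0,0,5.0],[0,0,0.2,0,0,0,5.0],[0,0,0,0,0,0,5.0],[0,0,0,0,0,0,5.0],[0,0,0,0,0,0,5.0],[0,0,0,0,0,0,5.0]]'; python3 go.py 583.6 -152.7 90.8 7.4
```

```text
clock: 14.5
ee_pos: [583.5, -152.6, 90.9]
eef_rot: [0.0, 0.998, 0.065, 0.0]
wrist_force: [-0.3, 0.5, -2.1]
width: 59.2
t 14.5 pos [ 583.5 -152.6   90.9] yaw 7.41 zax [ 2.e-04 -0.e+00 -1.e+00] F [-0.3  0.5 -2.1] M [0.01 0.09 0.03] w 59.2 q [ 0.49  0.47 -0.38  1.6   0.19  1.11 -1.38]
cm cur-frame [0.01 0.02 0.01]  final-frame [0.01 0.02 0.01]  rotvec deg [ 0.   -0.01  0.01]
```

```bash
python3 -m pendant '[[0,0,0.1,0,0,0,5.0],[0,0,0,0,0,0,5.0],[0,0,0,0,0,0,8.5],[0,0,0,0,0,0,8.5],[0,0,0,0,0,0,8.5],[0,0,-3,0,0,0,8.5],[0,0,-4,0,0,0,8.5],[0,0,-4,0,0,0,8.5]]'; python3 go.py 596 103.5 150 28.2
```

```text
clock: 15.5
ee_pos: [583.3, -152.5, 200.8]
eef_rot: [-0.0, 0.998, 0.065, -0.0]
wrist_force: [1.0, -1.1, -0.6]
width: 84.8
t 15.5 pos [ 583.3 -152.5  200.8] yaw 7.42 zax [-2.e-04  3.e-04 -1.e+00] F [ 1.  -1.1 -0.6] M [ 0.01 -0.07  0.04] w 84.8 q [ 0.5   0.38 -0.39  1.47  0.15  1.32 -1.35]
cm cur-frame [  4.57 -25.22   5.09]  final-frame [ 13.22 -21.96   5.08]  rotvec deg [-2.000e-02  1.000e-02 -2.078e+01]
```

```bash
python3 -m pendant '[[1.0,-5.5,0,0,0,0,8.5],[1.1,-6,0,0,0,0,8.5],[1.1,-6,0,0,0,0,8.5],[1.1,-6,0,0,0,0,8.5],[0.3,-1.7,0,0,0,-10.4,8.5],[0,0,1,0,0,-10.4,8.5],[0,0,4,0,0,0,8.5],[0,0,4,0,0,0,8.5]]'; python3 go.py 596 103.5 5 28.2
python3 - <<'E'
from h import *
i,K,T=cam("side"); cv2.imwrite("pics/side6.png",i[:,:,::-1])
i,K,T=cam("top"); cv2.imwrite("pics/top6.png",i[:,:,::-1])
for nm,s,z,lo,hi,sat in [("deep",(148,207),70,70,140,50),("tall",(304,160),140,82,140,60)]:
    c,wh,a,m,px,M=lid(i,K,T,s,z,lo,hi,sat=sat); print(nm,np.round(c,1),np.round(wh,1),round(a,1),np.round(m,1))
E
```

```text
clock: 16.5
ee_pos: [596.9, 103.3, 109.1]
eef_rot: [0.0, 0.97, 0.244, 0.001]
wrist_force: [-0.7, -0.8, 0.8]
width: 85.2
t 16.5 pos [596.9 103.3 109.1] yaw 28.21 zax [ 1.2e-03  2.0e-04 -1.0e+00] F [-0.7 -0.8  0.8] M [-0.01  0.01 -0.01] w 85.2 q [ 0.18  0.48 -0.54  1.57  0.26  1.16 -1.5 ]
cm cur-frame [-0.08 -0.06 10.41]  final-frame [-0.07 -0.06 10.41]  rotvec deg [ 0.02 -0.07  0.01]
deep [439.8 329.8] [150.6  66.4] 16.9 [439.  331.7]
tall [ 581.9 -151.8] [151.7  58.3] 7.6 [ 582.2 -151.9]
```

View pics/side6.png

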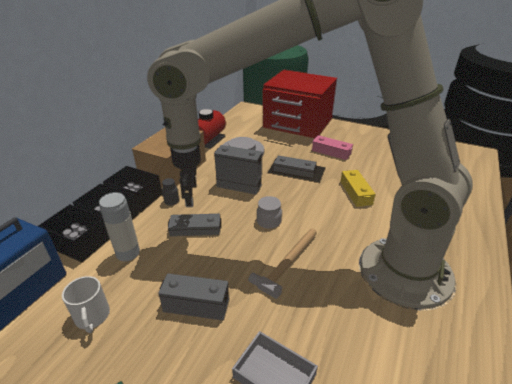

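View pics/top6.png

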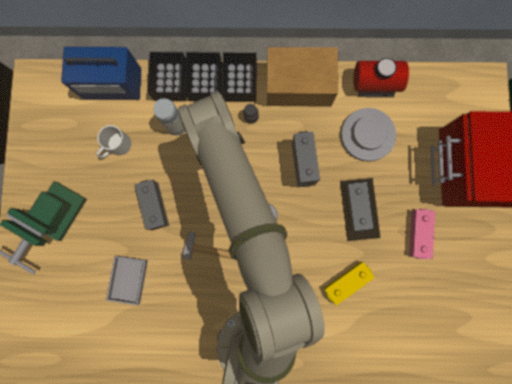

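Tall stands flat on the low case at (239,167) in the side view. The deep lid is clear, so I'll measure it with the tighter threshold and pick up flat2.

```bash
python3 - <<'E'
from h import *
i=cv2.imread("pics/top6.png")[:,:,::-1].copy();d=np.load("top_cal.npz");K,T=d["K"],d["T"]
for lo in(80,84,88):
    c,wh,a,m,px,M=lid(i,K,T,(148,207),70,lo,140,sat=55,box=30); print(lo,np.round(c,1),np.round(wh,1),round(a,1),np.round(m,1))
E
python3 -m pendant '[[0,0,4,0,0,0,8.5],[0,0,4,0,0,0,8.5],[0,0,2.3,0,0,0,8.5],[0,0,0,0,0,0,8.5],[0,0,0,0,0,0,5.0],[0,0,0,0,0,0,5.0],[0,0,0,0,0,0,5.0],[0,0,0,0,0,0,5.0]]' 40; python3 go.py 596 103.5 5 28.2
```

```text
80 [438.8 333.7] [151.   60.7] 15.8 [438.9 333.5]
84 [438.8 334.2] [150.9  60.3] 15.5 [439.2 334. ]
88 [439.1 334.8] [150.   59.6] 15.3 [439.9 334.9]
clock: 17.6
ee_pos: [598.1, 103.8, 9.3]
eef_rot: [0.0, 0.97, 0.244, 0.002]
wrist_force: [-0.2, -0.1, 7.8]
width: 59.5
t 17.6 pos [598.1 103.8   9.3] yaw 28.21 zax [ 3.8e-03  7.0e-04 -1.0e+00] F [-0.2 -0.1  7.8] M [ 0.12  0.29 -0.01] w 59.5 q [ 0.15  0.6  -0.5   1.65  0.33  0.98 -1.55]
cm cur-frame [-0.2  -0.08  0.43]  final-frame [-0.2  -0.08  0.43]  rotvec deg [ 0.07 -0.21  0.  ]
```

```bash
python3 -m pendant '[[0,0,-0.5,0,0,0,5.0],[0,0,-1.5,0,0,0,5.0],[0,0,-3,0,0,0,5.0],[0,0,-4,0,0,0,5.0],[0,0,-4,0,0,0,5.0],[0,0,-3,0,0,0,5.0],[0,0,0,0,0,0,5.0],[0,0,0,0,0,0,5.0]]'; python3 go.py 441.4 334.8 165 16.3
```

```text
clock: 18.6
ee_pos: [596.0, 103.1, 166.3]
eef_rot: [0.0, 0.97, 0.244, -0.0]
wrist_force: [0.0, -0.8, -2.4]
width: 59.2
t 18.6 pos [596.  103.1 166.3] yaw 28.21 zax [-8.e-04 -3.e-04 -1.e+00] F [ 0.  -0.8 -2.4] M [-0.03 -0.02 -0.06] w 59.2 q [ 0.19  0.44 -0.56  1.5   0.24  1.27 -1.47]
cm cur-frame [ -2.67 -27.73   0.14]  final-frame [ -8.34 -26.58   0.13]  rotvec deg [-0.    0.05 11.91]
```

```bash
python3 -m pendant '[[-0.4,-4,0,0,0,0,5.0],[-0.6,-6,0,0,0,0,5.0],[-0.6,-6,0,0,0,0,5.0],[-0.6,-6,0,0,0,0,5.0],[-0.5,-5.7,0,0,0,0,5.0],[0,0,0,0,0,6,5.0],[0,0,0,0,0,5.9,5.0],[0,0,0,0,0,0,5.0]]'; python3 go.py 441.4 334.8 165 16.3
python3 - <<'E'
from h import *
i,K,T=cam("side"); cv2.imwrite("pics/side7.png",cv2.resize(i[150:350,100:300],None,fx=3,fy=3)[:,:,::-1])
E
```

```text
clock: 19.6
ee_pos: [441.1, 334.1, 165.5]
eef_rot: [0.001, 0.99, 0.142, -0.001]
wrist_force: [0.2, 0.4, -1.5]
width: 58.6
t 19.6 pos [441.1 334.1 165.5] yaw 16.37 zax [-0.002  -0.0014 -1.    ] F [ 0.2  0.4 -1.5] M [-0.04 -0.01 -0.01] w 58.6 q [-0.18  0.34 -0.65  1.64  0.22  1.23 -2.16]
cm cur-frame [ 0.05 -0.06  0.05]  final-frame [ 0.05 -0.06  0.05]  rotvec deg [0.05 0.13 0.07]
```

View pics/side7.png

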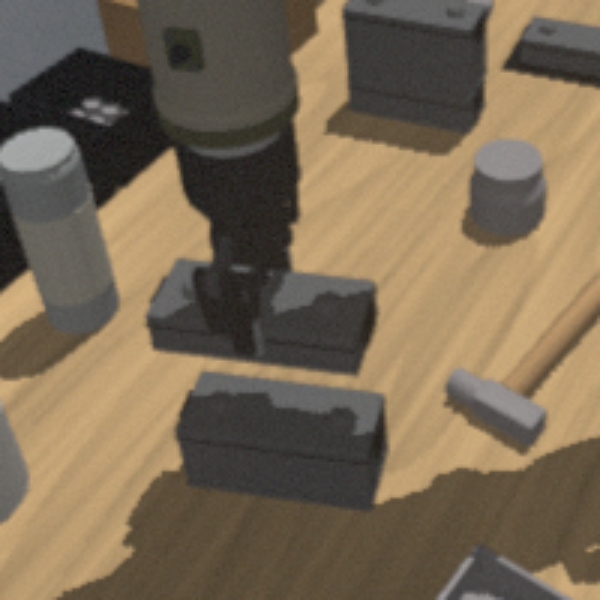

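Flat2 is held level above the deep case. Next I go down to just above the lugs and check.

```bash
python3 -m pendant '[[0.05,-0.05,3,0,0,0,5.0],[0,0,3,0,0,0,5.0],[0,0,1.4,0,0,0,5.0],[0,0,0,0,0,0,5.0],[0,0,0,0,0,0,5.0],[0,0,0,0,0,0,5.0],[0,0,0,0,0,0,5.0],[0,0,0,0,0,0,5.0]]'; python3 go.py 441.4 334.8 79 16.3
python3 - <<'E'
from h import *
i,K,T=cam("side"); cv2.imwrite("pics/side8.png",cv2.resize(i[220:340,130:260],None,fx=5,fy=5)[:,:,::-1])
i,K,T=cam("top"); cv2.imwrite("pics/top8.png",cv2.resize(i[140:260,80:210],None,fx=5,fy=5)[:,:,::-1])
E
```

```text
clock: 20.65
ee_pos: [442.2, 335.3, 93.2]
eef_rot: [-0.0, 0.99, 0.142, 0.0]
wrist_force: [-0.1, -1.3, -0.9]
width: 58.9
t 20.65 pos [442.2 335.3  93.2] yaw 16.32 zax [ 6.e-04  2.e-04 -1.e+00] F [-0.1 -1.3 -0.9] M [-0.   -0.    0.03] w 58.9 q [-0.21  0.42 -0.63  1.72  0.27  1.09 -2.2 ]
cm cur-frame [-0.1   0.03  1.42]  final-frame [-0.1   0.03  1.42]  rotvec deg [-0.   -0.04  0.02]
```

View pics/side8.png

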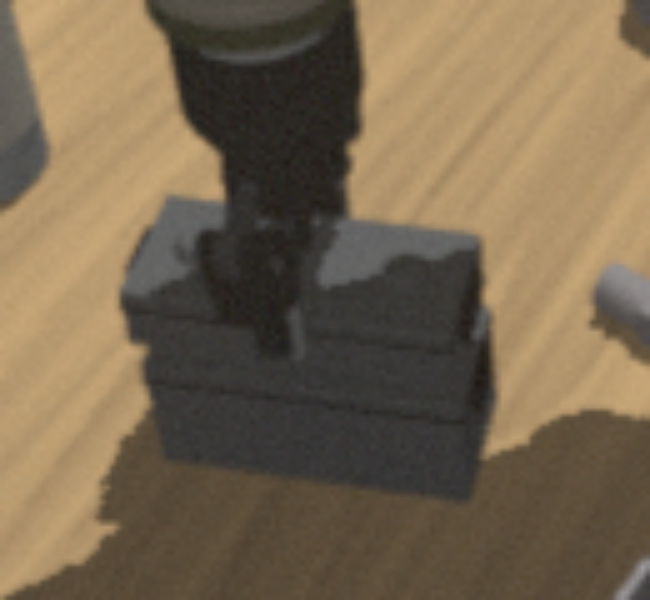

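View pics/top8.png

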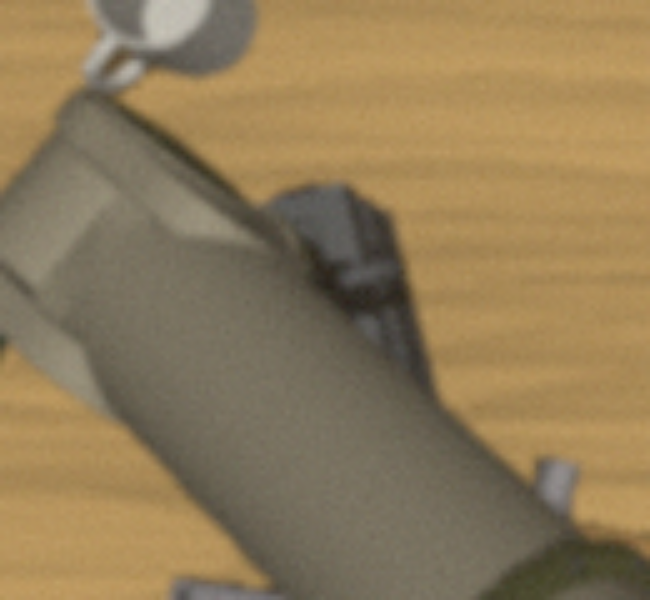

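```bash
python3 - <<'E'
from h import *
i,K,T=cam("side")
print("cam",(-T[:3,:3].T@T[:3,3]).round())
def box(cx,cy,yaw,z):
    c,s=np.cos(np.radians(yaw)),np.sin(np.radians(yaw))
    return np.array([[cx+c*a*75-s*b*30,cy+s*a*75+c*b*30,z] for a,b in((1,1),(-1,1),(-1,-1),(1,-1))])
big=cv2.resize(i[220:340,130:260],None,fx=6,fy=6,interpolation=cv2.INTER_CUBIC)[:,:,::-1].copy()
for (P,col) in [(box(439.5,334.2,16.3,70),(0,0,255)),(box(439.5,334.2,16.3,0),(0,0,255)),(box(442.2-1.92,335.3-.56,16.3,84),(0,255,0)),(box(442.2-1.92,335.3-.56,16.3,119),(0,255,0))]:
    u=(proj(P,K,T)-[130,220]+.5)*6; print(u.round().tolist())
    cv2.polylines(big,[u.astype(int)],True,col,1)
cv2.imwrite("pics/ov8.png",big)
E
```

```text
cam [ 69. 756. 734.]
[[170.0, 433.0], [555.0, 488.0], [593.0, 362.0], [228.0, 313.0]]
[[199.0, 546.0], [566.0, 601.0], [601.0, 475.0], [253.0, 426.0]]
[[161.0, 410.0], [550.0, 465.0], [588.0, 339.0], [220.0, 290.0]]
[[145.0, 347.0], [544.0, 402.0], [584.0, 277.0], [207.0, 228.0]]
```

View pics/ov8.png

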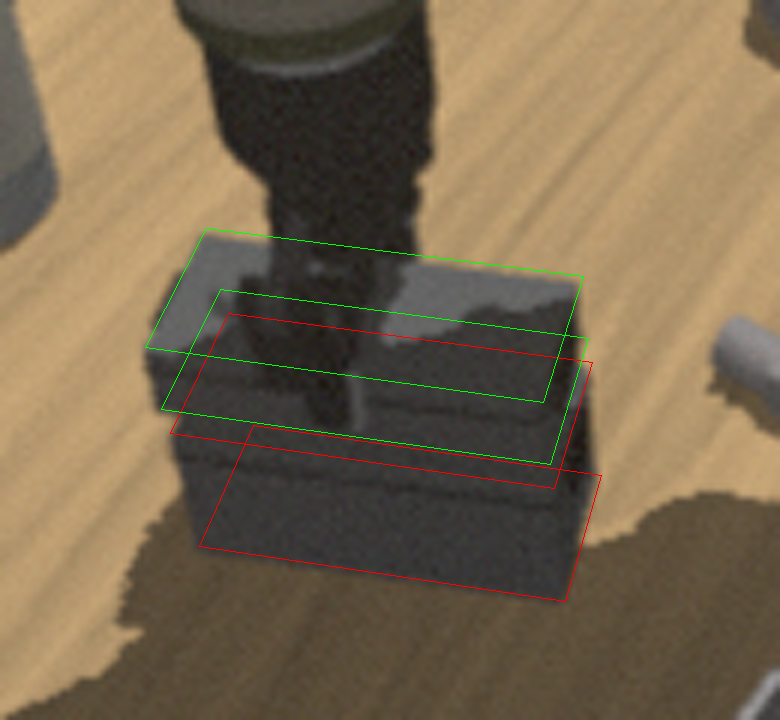

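The observed corners of both cases match the projections to within about 1 px, so I'm lowering with a −1 mm correction.

```bash
python3 -m pendant '[[-0.1,0,0.4,0,0,0,5.0],[0,0,0.3,0,0,0,5.0],[0,0,0.3,0,0,0,5.0],[0,0,0.3,0,0,0,5.0],[0,0,0,0,0,0,5.0],[0,0,0,0,0,0,5.0],[0,0,0,0,0,0,5.0],[0,0,0,0,0,0,5.0]]'; python3 go.py 441.4 334.8 79.3 16.3
```

```text
clock: 21.8
ee_pos: [441.1, 335.0, 79.9]
eef_rot: [-0.0, 0.99, 0.142, 0.0]
wrist_force: [0.1, 0.4, -1.3]
width: 59.3
t 21.8 pos [441.1 335.   79.9] yaw 16.31 zax [ 1.e-04  1.e-04 -1.e+00] F [ 0.1  0.4 -1.3] M [-0.04 -0.01  0.  ] w 59.3 q [-0.21  0.43 -0.62  1.74  0.28  1.06 -2.21]
cm cur-frame [0.02 0.02 0.06]  final-frame [0.02 0.02 0.06]  rotvec deg [-0.   -0.01  0.01]
```

```bash
python3 -m pendant '[[0,0,0.1,0,0,0,5.0],[0,0,0,0,0,0,5.0],[0,0,0,0,0,0,8.5],[0,0,0,0,0,0,8.5],[0,0,0,0,0,0,8.5],[0,0,-3,0,0,0,8.5],[0,0,-6,0,0,0,8.5],[0,0,-5,0,0,0,8.5]]'; python3 go.py 444.2 -333.7 200 6.8
```

```text
clock: 22.8
ee_pos: [441.1, 335.1, 220.9]
eef_rot: [-0.0, 0.99, 0.142, 0.0]
wrist_force: [1.7, 0.1, 0.1]
width: 84.7
t 22.8 pos [441.1 335.1 220.9] yaw 16.32 zax [ 4.e-04  6.e-04 -1.e+00] F [1.7 0.1 0.1] M [ 0.02 -0.05 -0.02] w 84.7 q [-0.17  0.3  -0.66  1.56  0.19  1.34 -2.14]
cm cur-frame [-18.5   64.27   2.04]  final-frame [-7.61 66.45  2.09]  rotvec deg [-0.03 -0.03  9.52]
```

```bash
python3 -m pendant '[[0,4,0,0,0,0,8.5],[0,6,0,0,0,0,8.5],[-1,6,0,0,0,0,8.5],[-1.7,5.9,0,0,0,0,8.5],[-1.7,5.9,0,0,0,0,8.5],[-1.7,5.9,0,0,0,0,8.5],[-1.7,5.9,0,0,0,0,8.5],[-1.7,5.9,0,0,0,0,8.5]]'; python3 go.py 444.2 -333.7 150 6.8
python3 - <<'E'
from h import *
i,K,T=cam("side"); cv2.imwrite("pics/side9.png",i[:,:,::-1])
i,K,T=cam("top"); cv2.imwrite("pics/top9.png",i[:,:,::-1])
for lo in (80,84,88):
    c,wh,a,m,px,M=lid(i,K,T,(148,203),105,lo,140,sat=55,box=35); print("f2",np.round(c,1),np.round(wh,1),round(a,1),np.round(m,1))
E
```

```text
clock: 23.8
ee_pos: [477.5, -130.3, 219.1]
eef_rot: [0.0, 0.99, 0.142, 0.0]
wrist_force: [2.1, -0.4, -0.4]
width: 84.7
t 23.8 pos [ 477.5 -130.3  219.1] yaw 16.32 zax [ 8.e-04 -3.e-04 -1.e+00] F [ 2.1 -0.4 -0.4] M [ 0.03 -0.04 -0.04] w 84.7 q [ 0.5   0.13 -0.33  1.73  0.04  1.3  -1.12]
cm cur-frame [-8.92 18.58  6.91]  final-frame [-5.72 19.8   6.91]  rotvec deg [ 0.02 -0.04  9.52]
f2 [440.1 334.1] [150.7  60.8] 15.5 [440.2 334. ]
f2 [440.  334.6] [150.8  60.3] 15.2 [440.5 334.6]
f2 [440.  335.1] [150.5  59.6] 14.9 [440.8 335.3]
```

View pics/side9.png

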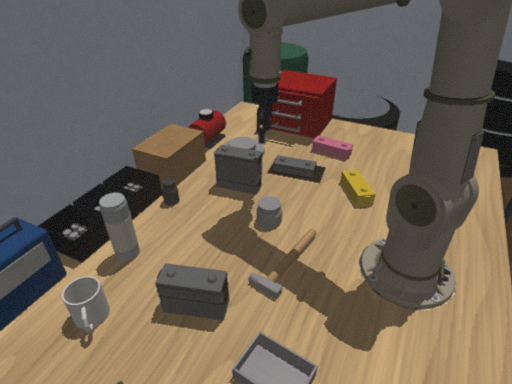

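View pics/top9.png

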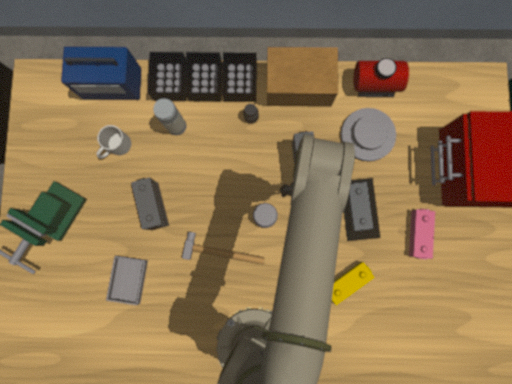

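Flat2 lies flush on the deep case (lid centre (150,204) in the top view, size as expected). Now flat1 on the mat at (361,209).

```bash
python3 -m pendant '[[-2.2,4.6,1,0,0,0,8.5],[-2.2,4.6,2,0,0,0,8.5],[-2.2,4.6,2,0,0,0,8.5],[-2.2,4.7,2,0,0,4.7,8.5],[0,0,3,0,0,4.8,8.5],[0,0,3,0,0,0,8.5],[0,0,0,0,0,0,8.5],[0,0,0,0,0,0,8.5]]'; python3 go.py 444.2 -333.7 7 6.8
```

```text
clock: 24.9
ee_pos: [446.0, -330.7, 90.0]
eef_rot: [0.0, 0.998, 0.06, 0.001]
wrist_force: [0.7, -0.3, 0.3]
width: 85.2
t 24.9 pos [ 446.  -330.7   90. ] yaw 6.84 zax [ 1.1e-03 -6.0e-04 -1.0e+00] F [ 0.7 -0.3  0.3] M [-0.02  0.01  0.02] w 85.2 q [ 0.71  0.35 -0.15  1.74  0.06  1.05 -0.92]
cm cur-frame [-0.22  0.27  8.3 ]  final-frame [-0.21  0.27  8.3 ]  rotvec deg [ 0.04 -0.06  0.04]
```

```bash
python3 -m pendant '[[-0.2,0.25,3,0,0,0,8.5],[0,0,3,0,0,0,8.5],[0,0,2.2,0,0,0,8.5],[0,0,0,0,0,0,8.5],[0,0,0,0,0,0,5.0],[0,0,0,0,0,0,5.0],[0,0,0,0,0,0,5.0],[0,0,0,0,0,0,5.0]]' 40; python3 go.py 444.2 -333.7 7 6.8
```

```text
clock: 25.9
ee_pos: [444.9, -334.2, 8.9]
eef_rot: [0.001, 0.998, 0.059, 0.001]
wrist_force: [-0.9, 0.5, 7.7]
width: 59.6
t 25.9 pos [ 444.9 -334.2    8.9] yaw 6.82 zax [ 0.0029 -0.0019 -1.    ] F [-0.9  0.5  7.7] M [ 0.29  0.21 -0.05] w 59.6 q [ 0.7   0.46 -0.14  1.8   0.08  0.88 -0.93]
cm cur-frame [-0.06 -0.06  0.19]  final-frame [-0.06 -0.06  0.19]  rotvec deg [ 0.13 -0.15  0.02]
```

```bash
python3 -m pendant '[[0,0,-0.5,0,0,0,5.0],[0,0,-1.5,0,0,0,5.0],[0,0,-4,0,0,0,5.0],[0,0,-5,0,0,0,5.0],[0,0,-5,0,0,0,5.0],[0.5,-1,-5,0,0,0,5.0],[1,-5,0,0,0,0,5.0],[1,-6,0,0,0,0,5.0]]'; python3 go.py 440.1 334.5 200 16.2
```

```text
clock: 26.9
ee_pos: [454.3, -210.8, 218.6]
eef_rot: [0.001, 0.998, 0.058, 0.001]
wrist_force: [1.7, 1.3, -2.0]
width: 59.4
t 26.9 pos [ 454.3 -210.8  218.6] yaw 6.68 zax [ 0.0023 -0.0012 -1.    ] F [ 1.7  1.3 -2. ] M [ 0.1  -0.07 -0.01] w 59.4 q [ 0.59  0.13 -0.24  1.72  0.03  1.29 -1.11]
cm cur-frame [  4.93 -54.33   1.79]  final-frame [ 13.85 -52.76   1.86]  rotvec deg [ 0.09 -0.12 -9.52]
```

```bash
python3 -m pendant '[[1,-6,0,0,0,0,5.0],[1,-6,0,0,0,0,5.0],[1,-6,0,0,0,0,5.0],[1,-6,0,0,0,0,5.0],[0.5,-6,0,0,0,0,5.0],[0,-6,0,0,0,0,5.0],[0,-6,0,0,0,0,5.0],[0,-6,0,0,0,0,5.0]]'; python3 go.py 440.1 334.5 200 16.2
```

```text
clock: 27.9
ee_pos: [441.5, 272.2, 218.1]
eef_rot: [0.0, 0.998, 0.059, 0.001]
wrist_force: [1.3, -1.0, -1.8]
width: 59.0
t 27.9 pos [441.5 272.2 218.1] yaw 6.77 zax [ 1.7e-03 -2.0e-04 -1.0e+00] F [ 1.3 -1.  -1.8] M [ 0.02 -0.16 -0.02] w 59.0 q [-0.04  0.22 -0.67  1.66  0.14  1.31 -2.18]
cm cur-frame [ 0.59 -6.21  1.81]  final-frame [ 1.6  -6.02  1.81]  rotvec deg [ 0.03 -0.09 -9.43]
```

```bash
python3 -m pendant '[[0.3,-3.1,0,0,0,0,5.0],[0.3,-3.1,0,0,0,-4.7,5.0],[0,0,1,0,0,-4.7,5.0],[0,0,4,0,0,0,5.0],[0,0,3,0,0,0,5.0],[0,0,0,0,0,0,5.0],[0,0,0,0,0,0,5.0],[0,0,0,0,0,0,5.0]]'; python3 go.py 440.1 334.5 124 16.2
```

```text
clock: 28.9
ee_pos: [441.3, 333.6, 138.7]
eef_rot: [-0.001, 0.99, 0.141, 0.001]
wrist_force: [-0.4, -0.2, -2.2]
width: 59.0
t 28.9 pos [441.3 333.6 138.7] yaw 16.21 zax [ 0.0025  0.0015 -1.    ] F [-0.4 -0.2 -2.2] M [ 0.04  0.09 -0.07] w 59.0 q [-0.15  0.37 -0.7   1.68  0.26  1.18 -2.19]
cm cur-frame [-0.09 -0.12  1.47]  final-frame [-0.09 -0.12  1.47]  rotvec deg [-0.04 -0.16  0.01]
```

```bash
python3 -m pendant '[[-0.1,-0.1,0.8,0,0,0,5.0],[0,0,0.6,0,0,0,5.0],[0,0,0,0,0,0,5.0],[0,0,0,0,0,0,5.0],[0,0,0,0,0,0,5.0],[0,0,0,0,0,0,5.0],[0,0,0,0,0,0,5.0],[0,0,0,0,0,0,5.0]]'; python3 go.py 440.1 334.5 111 16.2
python3 - <<'E'
from h import *
i,K,T=cam("side")
def box(cx,cy,yaw,z):
    c,s=np.cos(np.radians(yaw)),np.sin(np.radians(yaw))
    return np.array([[cx+c*a*75-s*b*30,cy+s*a*75+c*b*30,z] for a,b in((1,1),(-1,1),(-1,-1),(1,-1))])
big=cv2.resize(i[210:330,130:260],None,fx=6,fy=6,interpolation=cv2.INTER_CUBIC)[:,:,::-1].copy()
from go import st
p=st()[0]["ee_pos"]
for (P,col) in [(box(439.5,334.3,16.2,105),(0,0,255)),(box(439.5,334.3,16.2,0),(0,0,255)),(box(p[0]-.6,p[1]-.2,16.2,p[2]-5.9),(0,255,0)),(box(p[0]-.6,p[1]-.2,16.2,p[2]+29.1),(0,255,0))]:
    u=(proj(P,K,T)-[130,210]+.5)*6
    cv2.polylines(big,[u.astype(int)],True,col,1)
cv2.imwrite("pics/ov10.png",big)
E
```

```text
clock: 29.9
ee_pos: [439.3, 333.7, 122.9]
eef_rot: [-0.0, 0.99, 0.141, 0.0]
wrist_force: [0.4, -0.2, -1.5]
width: 59.3
t 29.9 pos [439.3 333.7 122.9] yaw 16.21 zax [ 1.e-04  1.e-04 -1.e+00] F [ 0.4 -0.2 -1.5] M [-0.05 -0.03  0.03] w 59.3 q [-0.15  0.39 -0.69  1.7   0.27  1.15 -2.21]
cm cur-frame [ 0.1  -0.06  1.19]  final-frame [ 0.1  -0.06  1.19]  rotvec deg [-0.   -0.01  0.01]
```

View pics/ov10.png

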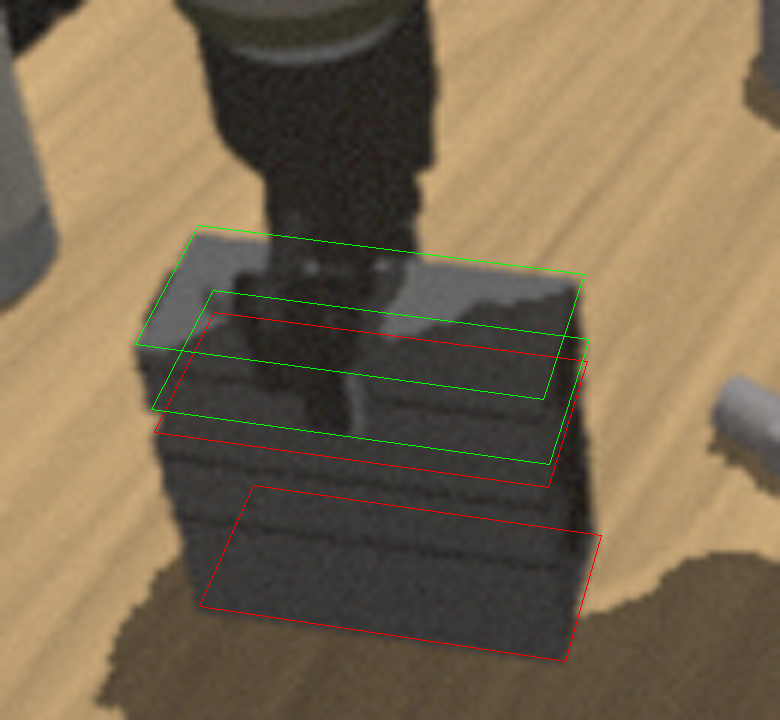

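The held case again matches its projection (bottom-left corner about (150,412)). I'm correcting +1 mm in x and −0.6 mm in y, then lowering.

```bash
python3 -m pendant '[[0.1,-0.06,0.3,0,0,0,5.0],[0,0,0.3,0,0,0,5.0],[0,0,0.3,0,0,0,5.0],[0,0,0.2,0,0,0,5.0],[0,0,0,0,0,0,5.0],[0,0,0,0,0,0,5.0],[0,0,0,0,0,0,5.0],[0,0,0,0,0,0,5.0]]'; python3 go.py 440.1 334.5 111 16.2
```

```text
clock: 30.95
ee_pos: [440.1, 334.5, 112.0]
eef_rot: [-0.0, 0.99, 0.141, 0.0]
wrist_force: [0.3, -0.6, -1.1]
width: 58.8
t 30.95 pos [440.1 334.5 112. ] yaw 16.21 zax [ 2.e-04  2.e-04 -1.e+00] F [ 0.3 -0.6 -1.1] M [-0.04  0.01  0.06] w 58.8 q [-0.16  0.4  -0.69  1.71  0.28  1.13 -2.21]
cm cur-frame [-0.   0.   0.1]  final-frame [-0.   0.   0.1]  rotvec deg [-0.01 -0.01  0.01]
```

```bash
python3 -m pendant '[[0,0,0.12,0,0,0,5.0],[0,0,0,0,0,0,5.0],[0,0,0,0,0,0,8.5],[0,0,0,0,0,0,8.5],[0,0,0,0,0,0,8.5],[0,0,-3,0,0,0,8.5],[0,0,-6,0,0,0,8.5],[0,0,-4,0,0,0,8.5]]'; python3 go.py
```

```text
clock: 31.95
ee_pos: [440.2, 335.0, 243.3]
eef_rot: [-0.001, 0.99, 0.141, 0.001]
wrist_force: [1.4, -0.1, -0.6]
width: 85.1
t 31.95 pos [440.2 335.  243.3] yaw 16.23 zax [ 0.0017  0.0015 -1.    ] F [ 1.4 -0.1 -0.6] M [ 0.01 -0.06 -0.05] w 85.1 q [-0.13  0.3  -0.72  1.53  0.2   1.39 -2.15]
```

```bash
python3 -m pendant '[[1,5,0,0,0,0,8.5],[0.5,6,0,0,0,0,8.5],[0,6,0,0,0,0,8.5],[0,6,0,0,0,0,8.5],[0,6,0,0,0,0,8.5],[0,2,0,0,0,0,8.5],[0,0,0,0,0,0,8.5],[0,0,0,0,0,0,8.5]]'; python3 go.py
python3 - <<'E'
from h import *
i,K,T=cam("side"); cv2.imwrite("pics/side11.png",cv2.resize(i[100:340,120:400],None,fx=2.5,fy=2.5)[:,:,::-1])
i,K,T=cam("top"); cv2.imwrite("pics/top11.png",i[:,:,::-1])
for nm,s,z in (("f1",(143,203),140),("tall",(304,160),140)):
  for lo in (80,86):
    c,wh,a,m,px,M=lid(i,K,T,s,z,lo,140,sat=50,box=35); print(nm,np.round(c,1),np.round(wh,1),round(a,1),np.round(m,1))
E
```

```text
clock: 32.95
ee_pos: [540.6, 43.4, 240.7]
eef_rot: [-0.001, 0.99, 0.142, 0.0]
wrist_force: [-0.6, -0.0, 0.3]
width: 84.8
t 32.95 pos [540.6  43.4 240.7] yaw 16.38 zax [-0.      0.0011 -1.    ] F [-0.6 -0.   0.3] M [ 0.04 -0.05 -0.  ] w 84.8 q [ 0.32  0.24 -0.55  1.56  0.13  1.37 -1.53]
f1 [439.6 333.7] [150.8  60.8] 15.1 [440.  333.8]
f1 [439.8 334.5] [150.   59.1] 15.3 [440.2 334.6]
tall [ 581.5 -151.4] [151.5  57.5] 7.5 [ 581.5 -151.5]
tall [ 582.  -151.7] [150.5  56.5] 7.7 [ 582.2 -151.9]
```

View pics/side11.png

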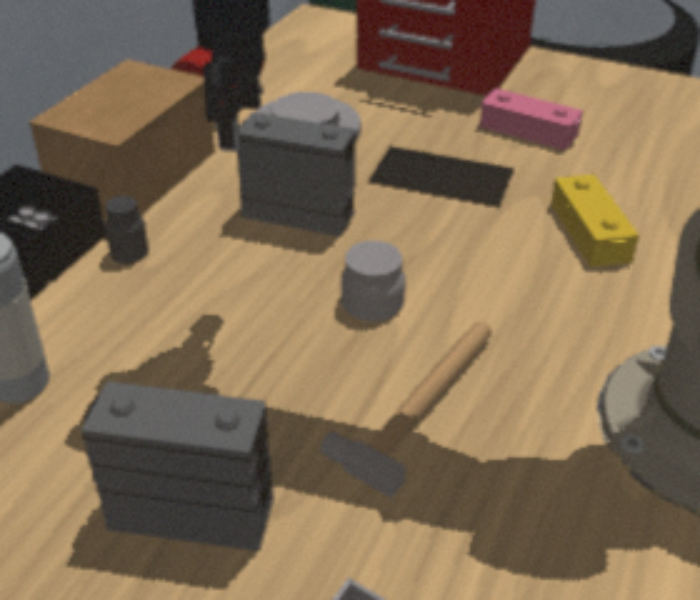

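View pics/top11.png

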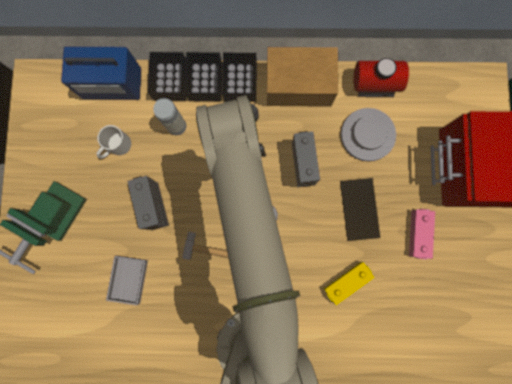

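Both stacks look flush. As a last check, I'll verify lid heights by comparing the side and top views (a case sitting on its lugs would be 7 mm high).

```bash
python3 - <<'E'
from h import *
d=get_image("side");i,K,T=d["color"],d["mtx"],d["camera_from_world"]
dt=np.load("top_cal.npz")
g=cv2.cvtColor(i,cv2.COLOR_RGB2HSV);print(g[265,190],g[285,190],g[153,240],g[170,240])
for nm,s,tc in (("f1",(190,266),(439.7,334.2)),("tall",(239,154),(581.9,-151.7))):
  for lo in(78,84):
    tp=proj([*tc,140],dt["K"],dt["T"])[0]
    try: c,wh,a,m,px,M=lid(i,K,T,s,140,lo,170,sat=70,box=40)
    except Exception as e: print(e);continue
    sc=px.astype(np.float32); mm=cv2.moments(sc.reshape(-1,1,2)); 
    sp=proj([*c,140],K,T)
    X=cv2.triangulatePoints(K@T[:3],dt["K"]@dt["T"][:3],sp.T,tp.reshape(2,1))
    print(nm,lo,np.round(c,1),np.round(wh,1),round(a,1),"tri",(X[:3]/X[3]).ravel().round(1))
E
```

```text
[110   7 103] [30  4 58] [ 40   8 100] [18 23 56]
f1 78 [442.8 338.3] [158.3  65.8] 17.2 tri [441.7 335.9 137.6]
f1 84 [441.5 335.7] [151.9  62. ] 17.3 tri [440.6 334.9 139.3]
tall 78 [ 592.1 -187.5] [180.3 143.8] 9.5 tri [ 574.9 -150.3  163.1]
tall 84 [ 587.4 -189.9] [171.2 140.3] 8.3 tri [ 572.8 -151.1  163.7]
```

```bash
python3 - <<'E'
from h import *
d=get_image("side");i,K,T=d["color"],d["mtx"],d["camera_from_world"]
dt=np.load("top_cal.npz")
tp=proj([581.9,-151.7,140],dt["K"],dt["T"])[0]
for hi in(112,118,124):
    c,wh,a,m,px,M=lid(i,K,T,(245,154),140,80,hi,sat=40,box=30)
    X=cv2.triangulatePoints(K@T[:3],dt["K"]@dt["T"][:3],proj([*c,140],K,T).T,tp.reshape(2,1))
    print(hi,np.round(c,1),np.round(wh,1),round(a,1),(X[:3]/X[3]).ravel().round(1))
# near-face vertical extent at mid column: lid edge / bench edge
for P in ([569,-124,140],[569,-124,147],[569,-124,0]): pass
c,s=np.cos(np.radians(7.5)),np.sin(np.radians(7.5))
big=cv2.resize(i[130:200,205:275],None,fx=8,fy=8,interpolation=cv2.INTER_CUBIC)[:,:,::-1].copy()
for z in(0,140):
    B=np.array([[582.5+c*a*75-s*b*30,-152.3+s*a*75+c*b*30,z] for a,b in((1,1),(-1,1),(-1,-1),(1,-1))])
    cv2.polylines(big,[((proj(B,K,T)-[205,130]+.5)*8).astype(int)],True,(0,255,0),1)
cv2.imwrite("pics/ov12.png",big)
E
```

```text
112 [ 586.2 -146.4] [152.8  77.6] 19.0 [ 584.9 -150.9  137.5]
118 [ 586.9 -148.1] [153.6  79.5] 18.1 [ 584.6 -150.8  138.7]
124 [ 588.4 -158.4] [155.8  81.9] 9.5 [ 582.  -150.6  145.2]
```

View pics/ov12.png

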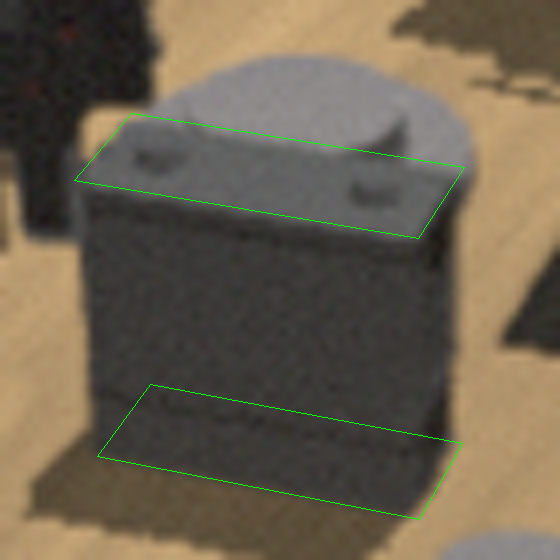

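The lid lies on the z=140 outline, about 1 px below it if anything, so tall is seated. Handing in.

```bash
python3 - <<'E'
from rig import env
print(env.sign_off())
E
```

```text
the job is handed in; nothing more can be done
None
```

I moved the tall case onto the lower bottom case and put flat2, then flat1, on the higher one. I used the mat to hold flat1 meanwhile. I handed in at about 33 s, with the gripper open and clear of everything.

- **Flat stack:** camera triangulation puts the top lid at about 139 mm (another threshold gave 137.6 mm), against 140 mm expected. A case resting on its lugs would read about 147 mm.
- **Tall stack:** most readings were about 138 mm. One gave 145 mm, and two earlier ones were spoiled because the outline merged with the brake disc behind it. The projected 140 mm outline fitted the lid to about a pixel, so I take it as seated.
- **Bottom cases:** both read within about 1–2 mm of where they started.
- **Angle reading:** the lid angle of the flat stack read about 15.2°, while I placed those cases at 16.2–16.3°. I put this down to the dark side face biasing the threshold.
- **Other checks:** at the end of every move the wrist force was under about 8 N. The other things on the bench looked unmoved in the last pictures.

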